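# Sort the cups and lay the coffee board

### The arm

A 6-joint arm with a two-finger parallel gripper is mounted at the origin on the work surface. World frame = base frame: x ahead of the robot, y to its left, z up, the work surface at z = 0. Lengths are in m, angles in rad, forces in N, time in s.
With the tool pointing down it reaches from about 0.35 to 0.725 m from the base axis. Payload 6 kg.
Tool frame: the origin (TCP) lies at the very end of the fingers, on their centre line; the grasp point (between the pads) lies 19 mm behind it; z points along the fingers, y is the line along which they close (so a half turn about z gives the same grasp; the last joint's range is limited). The gripper opens to 85 mm and grips with 20 to 120 N. Pads are 22 mm wide; open, the fingers measure 114 mm over their backs; the gripper's body (76 mm by 85 mm) begins 54 mm behind the grasp point. The pads swing forward as they close: fully open they stand 13 mm farther back than shut.
Start: joints at [1.553, 0.04, 0.085, 0, -1.615, -0.334], TCP at [0.207, 0.563, 0.231] pointing down, gripper open.
Joint ranges: [-2.56, 2.56], [-1.29, 2.01], [-1.08, 1.49], [-3.29, 1.98], [-2.81, -0.18], [-2.99, 2.99]. Speed limits (rad/s): [2.57, 2.57, 3.01, 3.14, 3.14, 3.14].

### API

Orientations are given as a 3x3 rotation matrix whose columns are the frame's x, y, z axes.
In Python, from plant import * gives the robot as it stands. Calls block until the motion is done:
- move_pose(position, orientation): joint-space move of the TCP to a pose.
- line_to(position, v=0.15, frame=None, guard=None): straight line of the TCP; frame=None keeps the orientation; v is the mean speed in m/s. With guard (N) it stops when the force on the tool has changed by that much, and returns True; else False.
- set_joints(angles): joint-space move.
- gripper_open() and grab(grip_force=None): open the fingers fully, or close them until they stop; grip_force is the grip in N (None keeps the last).
- dwell(seconds).
- inverse_kinematics(position, orientation): joint angles nearest the present ones, or None.
- observe(): the state.
- grab_frame(name): name is "scene" or "top" or "wrist"; returns the picture (384x512x3 uint8, red, green, blue); there is no depth.
- calibration(name): a dict with "fx", "fy", "cx", "cy" (pixels), "world_from_camera" (4x4, takes a point from camera to world coordinates). Camera axes: x right, y down, z forward; pixel columns grow to the right and rows downward; lengths in m; the calibration is good to about 2 mm. A picture is of the moment at which its call begins: read the wrist's pose just before it. calibration takes no time and is no camera call; for the wrist camera it gives the pose at the moment of the call.
A pose or a line that the arm cannot do raises MotionError and nothing moves.
- hand_in(): hands the job in; it is judged then, once.
The state is a dict: "clock": time; "q": joint angles; "qvel": joint speeds; "joint_efforts": joint torques, N m; "tcp_pos": TCP position; "tool_rot": TCP orientation; "force": force on the tool from outside, world axes, zero at the start; "torque": the same for the moment, N m; "grip_width": opening from 0.0 (shut) to 1.0 (fully open); "grasp_force": force on a finger pad.
Only numpy, scipy, OpenCV 4.12 (cv2) and the standard library are available. Lean on these libraries where they do the work, as an engineer would, in place of code of your own. Each camera call takes 0.05 s, during which the arm holds its last target. There are 200 camera calls.

### The job

Lay the coffee board: stand each sound cup upright inside a cork ring of its own, and put every cup with a piece broken out of its rim into the plywood crate. Once all the cups are sorted, set the jug upright in the middle of its round pad with its spout pointing straight at the brass strip, and only then put the cork lid on it, fully home. Leave the fern, the books and the bowl where they are.

Things in the scene. Friction and masses are not known exactly. Their poses are not given: they have to be found in the camera images.
- cup0: Sound cup: dark grey ceramic beaker without handle, outer diameter 60 mm, 75 mm tall, wall 4.5 mm, 160 g, open at the top. Origin: centre of its underside; z up along its axis. Its rim is whole all round. It starts standing upright on the tray, mixed at random with the chipped ones. May be absent.
- cup1: Sound cup: dark grey ceramic beaker without handle, outer diameter 60 mm, 75 mm tall, wall 4.5 mm, 160 g, open at the top. Origin: centre of its underside; z up along its axis. Its rim is whole all round. It starts standing upright on the tray, mixed at random with the chipped ones. May be absent.
- cup2: Sound cup: dark grey ceramic beaker without handle, outer diameter 60 mm, 75 mm tall, wall 4.5 mm, 160 g, open at the top. Origin: centre of its underside; z up along its axis. Its rim is whole all round. It starts standing upright on the tray, mixed at random with the chipped ones. May be absent.
- chip0: Chipped cup: dark grey ceramic beaker without handle, outer diameter 60 mm, 75 mm tall, wall 4.5 mm, 160 g, open at the top. Origin: centre of its underside; z up along its axis. A large piece is broken out of the rim on its own +x side (about 50 mm wide, 34 mm deep), so grip it along its y. Otherwise like the sound cups; starts standing on the tray. May be absent.
- chip1: Chipped cup: dark grey ceramic beaker without handle, outer diameter 60 mm, 75 mm tall, wall 4.5 mm, 160 g, open at the top. Origin: centre of its underside; z up along its axis. A large piece is broken out of the rim on its own +x side (about 50 mm wide, 34 mm deep), so grip it along its y. Otherwise like the sound cups; starts standing on the tray. May be absent.
- chip2: Chipped cup: dark grey ceramic beaker without handle, outer diameter 60 mm, 75 mm tall, wall 4.5 mm, 160 g, open at the top. Origin: centre of its underside; z up along its axis. A large piece is broken out of the rim on its own +x side (about 50 mm wide, 34 mm deep), so grip it along its y. Otherwise like the sound cups; starts standing on the tray. May be absent.
- tray: Green metal tray, fixed, 230 x 360 mm (its x, y), floor 4 mm thick, lip 14 mm high. The cups start on it in up to 6 places, about 110 mm apart in two rows of three. Origin: centre of its underside on the table.
- board: Round wooden serving board, fixed, diameter 300 mm, top 18 mm above the table. It bears three cork rings, a flat round cork pad for the jug and a brass strip. Origin: centre of its underside; x runs from the centre through the pad to the brass strip.
- ring0 (a point): Centre of a cork ring, at the level of the board's top. The ring is fixed, 12 mm high, inner diameter 68 mm, outer 82 mm; one cup stands inside it, on the board. Rings are at (-5, 98), (-5, -98) and (-90, 0) mm in the board's frame.
- ring1 (a point): Centre of a cork ring, at the level of the board's top. The ring is fixed, 12 mm high, inner diameter 68 mm, outer 82 mm; one cup stands inside it, on the board. Rings are at (-5, 98), (-5, -98) and (-90, 0) mm in the board's frame.
- ring2 (a point): Centre of a cork ring, at the level of the board's top. The ring is fixed, 12 mm high, inner diameter 68 mm, outer 82 mm; one cup stands inside it, on the board. Rings are at (-5, 98), (-5, -98) and (-90, 0) mm in the board's frame.
- pad (a point): Centre of the jug's pad, a flat cork disc of 76 mm diameter inlaid flush in the board, at (70, 0) mm in the board's frame, at the level of the board's top.
- strip (a point): Middle of the brass strip, 32 x 12 mm, inlaid flush in the board at its edge, at (128, 0) mm in the board's frame: it runs outwards in line with the pad's centre.
- jug: Dark grey ceramic jug without handle, round, outer diameter 64 mm, 100 mm tall, 320 g, open mouth of 55 mm inner diameter, with a pouring spout that juts out at the top on its +x side to 56 mm from the axis, between 70 and 100 mm height. Grip its body along its y. Origin: centre of its underside, z up. It starts standing on the pad, with the spout turned 60 to 180 degrees away from the strip.
- spout (a point): Tip of the jug's spout, 56 mm from its axis along its x, 97 mm above its underside.
- lid: Cork lid of the jug, 50 g: plug below 44 mm diameter and 12 mm long, disc 60 mm diameter and 12 mm thick above it, round knob 25 mm diameter and 30 mm high on top (54 mm tall in all). Origin: centre of the plug's underside, z up. Starts standing on the table on its plug. Fully home, the plug is inside the jug's mouth and the disc rests on the rim, so that its origin is 88 mm above the jug's.
- crate: Open plywood crate for rejects, fixed, 260 x 120 mm outside (its x, y), walls 6 mm thick and 45 mm high, floor 6 mm thick. It has room for three cups standing in a row along its x (75 mm apart). Origin: centre of its underside.
- plant: Bystander: fern in a terracotta pot, pot 130 mm wide and 75 mm tall. Origin: centre of its underside.
- books: Bystander: small stack of two books, 120 x 170 mm (its x, y), 39 mm high. Origin: centre of its underside.
- bowl: Bystander: empty white bowl, 100 mm wide, 50 mm high. Origin: centre of its underside.
Mind the look-alikes: they are no part of the job. Leave any blue or purple look-alike of the chip1 alone.

How it is judged:
On the way, in this order (a step that is already met when the one before it is completed fails the run):
1. all cups sorted: each sound cup stands in a ring, each chipped cup is in the crate, all let go (((horizontal distance between cup0 and ring0 below 0.008 m and z of cup0 in the frame of ring0 between -0.004 and 0.006 m and angle between cup0's own z axis and vertical below 0.1 rad) or (horizontal distance between cup0 and ring1 below 0.008 m and z of cup0 in the frame of ring1 between -0.004 and 0.006 m and angle between cup0's own z axis and vertical below 0.1 rad) or (horizontal distance between cup0 and ring2 below 0.008 m and z of cup0 in the frame of ring2 between -0.004 and 0.006 m and angle between cup0's own z axis and vertical below 0.1 rad)) and ((horizontal distance between cup1 and ring0 below 0.008 m and z of cup1 in the frame of ring0 between -0.004 and 0.006 m and angle between cup1's own z axis and vertical below 0.1 rad) or (horizontal distance between cup1 and ring1 below 0.008 m and z of cup1 in the frame of ring1 between -0.004 and 0.006 m and angle between cup1's own z axis and vertical below 0.1 rad) or (horizontal distance between cup1 and ring2 below 0.008 m and z of cup1 in the frame of ring2 between -0.004 and 0.006 m and angle between cup1's own z axis and vertical below 0.1 rad)) and ((horizontal distance between cup2 and ring0 below 0.008 m and z of cup2 in the frame of ring0 between -0.004 and 0.006 m and angle between cup2's own z axis and vertical below 0.1 rad) or (horizontal distance between cup2 and ring1 below 0.008 m and z of cup2 in the frame of ring1 between -0.004 and 0.006 m and angle between cup2's own z axis and vertical below 0.1 rad) or (horizontal distance between cup2 and ring2 below 0.008 m and z of cup2 in the frame of ring2 between -0.004 and 0.006 m and angle between cup2's own z axis and vertical below 0.1 rad)) and x of chip0 in the frame of crate between -0.122 and 0.122 m and y of chip0 in the frame of crate between -0.052 and 0.052 m and z of chip0 in the frame of crate between 0 and 0.05 m and x of chip1 in the frame of crate between -0.122 and 0.122 m and y of chip1 in the frame of crate between -0.052 and 0.052 m and z of chip1 in the frame of crate between 0 and 0.05 m and x of chip2 in the frame of crate between -0.122 and 0.122 m and y of chip2 in the frame of crate between -0.052 and 0.052 m and z of chip2 in the frame of crate between 0 and 0.05 m and linear speed of each of cup0, cup1, cup2, chip0, chip1, chip2 below 0.03 m/s and contact force between each of cup0, cup1, cup2, chip0, chip1, chip2 and the fingers below 0.2 N), for 0.2 s.
2. the jug stands on its pad, spout pointing at the strip, let go, lid not yet on (horizontal distance between jug and pad below 0.012 m and z of jug in the frame of pad below 0.004 m and angle between jug's own z axis and vertical below 0.08 rad and angle between the x axis of jug and the x axis of board, either way round below 0.2 rad and horizontal distance between spout and strip below 0.03 m and contact force between jug and the fingers below 0.2 N and distance between lid and jug above 0.12 m), for 0.2 s.
3. the lid is home on the jug (horizontal distance between lid and jug below 0.01 m and z of lid in the frame of jug between 0.08 and 0.092 m and angle between lid's own z axis and vertical below 0.1 rad), for 0.2 s.
At the end, for the whole second after the job is handed in: Sound cups stand (0.1 rad) on the board within 8 mm of a ring's centre; chipped cups are inside the crate; the jug stands within 12 mm of the pad's centre, spout within 0.2 rad of the strip; the lid is within 10 mm of the jug's axis and 4 mm of home; all at rest, let go (all of step 1 and all of step 3 and horizontal distance between jug and pad below 0.012 m and z of jug in the frame of pad below 0.004 m and angle between jug's own z axis and vertical below 0.08 rad and angle between the x axis of jug and the x axis of board, either way round below 0.2 rad and horizontal distance between spout and strip below 0.03 m and linear speed of each of jug, lid below 0.03 m/s); the robot touches nothing.
It fails at once if bystander moved: plant, more than 30 mm (distance of plant from where it was at the start of the episode above 0.03 m).
It fails at once if bystander moved: books, more than 30 mm (distance of books from where it was at the start of the episode above 0.03 m).
It fails at once if bystander moved: bowl, more than 30 mm (distance of bowl from where it was at the start of the episode above 0.03 m).
Of cup0, cup1, cup2 only 2 to 3 are there at a start; the rules pass over those that are not, and their reading is None.
Of chip0, chip1, chip2 only 2 to 3 are there at a start; the rules pass over those that are not, and their reading is None.
At some moment in a run one of cup0, cup1, cup2, chip0, chip1, chip2 may be knocked a few centimetres aside while the robot is not near it.
It also fails if it takes over 210 s, if anything falls off the work surface, if the arm or the gripper's body presses on something with over 40 N, if the wrist force passes 120 N, or if a joint passes its speed limit or range.

## Working session

There is one attempt and no reset: what is moved stays moved. The work goes in short steps, each a Python script; the robot and the scene stay as the last script left them, time stands still between calls to the robot, and variables do not carry over. Pictures are saved under pics/ and viewed, at most 14 in all, crops included, and the job is handed in when it is done.

```bash
ls; mkdir -p pics; python3 - <<'E'
from plant import *
import cv2
for n in("top","scene"):
    im=grab_frame(n); cv2.imwrite(f"pics/{n}0.png",cv2.resize(im[...,::-1],(800,600),interpolation=cv2.INTER_CUBIC))
    c=calibration(n); print(n,c["fx"],c["fy"],c["cx"],c["cy"],c["world_from_camera"].round(4).tolist())
print(observe()["clock"])
E
```

```text
pics
top 409.00487098787954 409.00487098787954 256.87437123726966 198.65482107783907 [[0.0264, -0.9976, 0.0636, 0.4604], [-0.9996, -0.0267, -0.0041, 0.0864], [0.0058, -0.0635, -0.998, 1.5919], [0.0, 0.0, 0.0, 1.0]]
scene 467.4950247754124 467.4950247754124 256.8206976733747 190.87262129344447 [[-0.4517, 0.4966, -0.7412, 1.6854], [0.892, 0.2658, -0.3656, 0.6547], [0.0154, -0.8263, -0.563, 0.9435], [0.0, 0.0, 0.0, 1.0]]
0.1
```

View pics/top0.png

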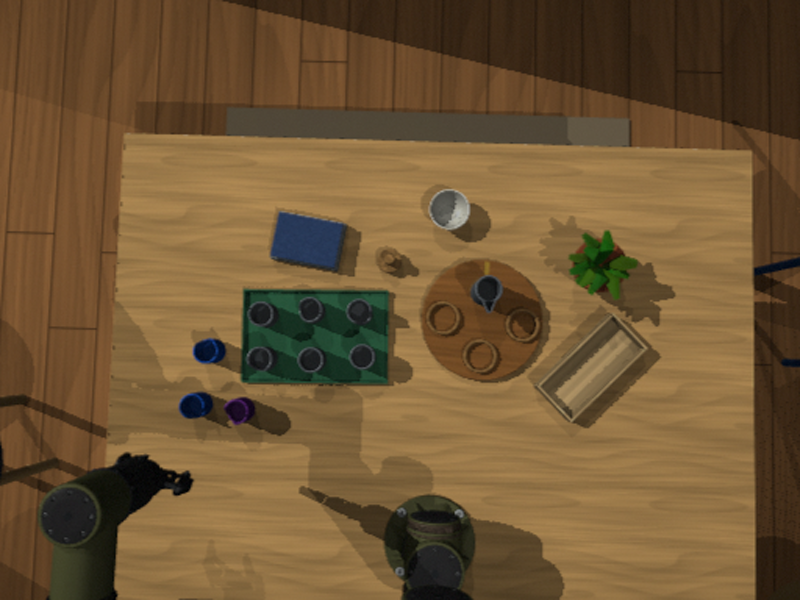

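View pics/scene0.png

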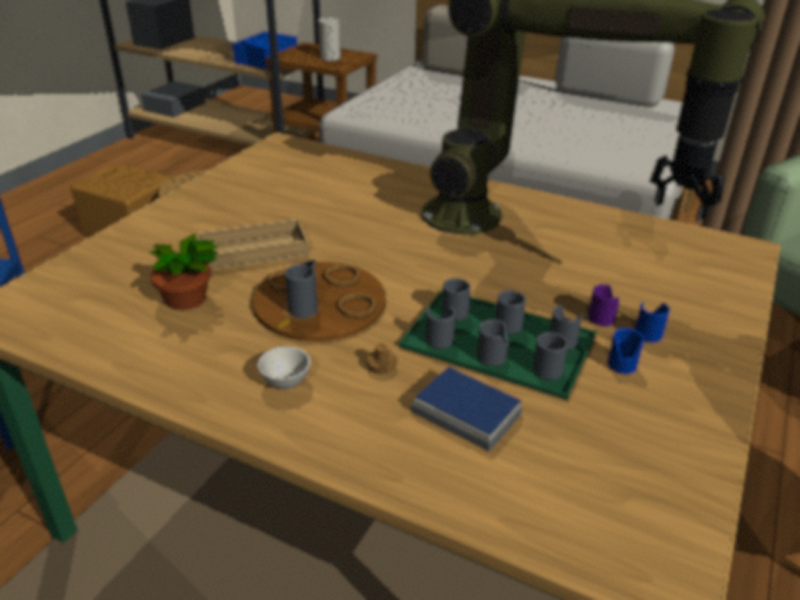

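The top view shows six dark cups on the tray: (261,314), (311,310), (359,312), (260,358), (311,359) and (362,357). The jug is at (487,290) with its spout down-image, the strip is at (487,268), the lid at (390,261), and the crate centre at (594,369). The blue and purple look-alikes are off the tray. Next I'll take close wrist views.

```bash
cat > h.py <<'E'
from plant import *
import numpy as np, cv2
def px2w(n,u,v,z,c=None):
    c=c or calibration(n); T=np.array(c["world_from_camera"])
    d=T[:3,:3]@[(u-c["cx"])/c["fx"],(v-c["cy"])/c["fy"],1]; o=T[:3,3]
    return (o+d*(z-o[2])/d[2])[:2]
def w2px(c,p):
    T=np.linalg.inv(np.array(c["world_from_camera"])); q=T[:3,:3]@np.array(p)+T[:3,3]
    return c["fx"]*q[0]/q[2]+c["cx"],c["fy"]*q[1]/q[2]+c["cy"]
def R(yaw): # tool down, tool y axis (closing line) at angle yaw from world x
    y=np.array([np.cos(yaw),np.sin(yaw),0]); z=np.array([0,0,-1.])
    return np.column_stack([np.cross(y,z),y,z])
def snap(f,n="wrist"):
    c=calibration(n); im=grab_frame(n); np.savez(f"pics/{f}.npz",im=im,**{k:np.array(v) for k,v in c.items()})
    cv2.imwrite(f"pics/{f}.png",cv2.resize(im[...,::-1],(800,600),interpolation=cv2.INTER_CUBIC)); return c,im
def load(f):
    d=np.load(f"pics/{f}.npz"); return {k:(d[k] if d[k].ndim else float(d[k])) for k in d.files if k!="im"},d["im"]
E
python3 - <<'E'
from h import *
for nm,u,v,z in [("c",261,314,.079),("c",311,310,.079),("c",359,312,.079),("c",260,358,.079),("c",311,359,.079),("c",362,357,.079),("tray",316,337,.0),("board",484,321,.018),("strip",487,268,.018),("jug",487,290,.118),("lid",390,261,.05),("crate",594,369,.045)]:
    print(nm,px2w("top",u/1.5625,v/1.5625,z).round(3))
print(observe()["tool_rot"].round(3) if hasattr(observe()["tool_rot"],'round') else observe()["tool_rot"])
T=np.array(calibration("wrist")["world_from_camera"]); print(T.round(3),calibration("wrist")["fx"])
for p in [(.45,.19,.36),(.47,-.1,.36),(.45,-.3,.36)]:
  for y in (np.pi/2,-np.pi/2):
    q=inverse_kinematics(p,R(y)); print(p,y,None if q is None else np.round(q,2))
E
```

```text
c [0.539 0.412]
c [0.552 0.294]
c [0.55 0.18]
c [0.435 0.41 ]
c [0.436 0.29 ]
c [0.444 0.17 ]
tray [0.49 0.29]
board [ 0.54  -0.125]
strip [ 0.672 -0.13 ]
jug [ 0.607 -0.117]
lid [0.678 0.111]
crate [ 0.43  -0.389]
[[ 0.939 -0.345 -0.   ]
 [-0.345 -0.939 -0.002]
 [ 0.     0.002 -1.   ]]
[[-0.344 -0.9   -0.268  0.274]
 [-0.939  0.33   0.096  0.539]
 [ 0.002  0.285 -0.959  0.373]
 [ 0.     0.     0.     1.   ]] 335.79071554198947
(0.45, 0.19, 0.36) 1.5707963267948966 [ 0.81 -0.2   0.09  0.   -1.87 -2.38]
(0.45, 0.19, 0.36) -1.5707963267948966 [ 0.81 -0.2   0.09  0.   -1.87  0.76]
(0.47, -0.1, 0.36) 1.5707963267948966 [ 0.21 -0.22  0.08  0.   -1.87 -1.78]
(0.47, -0.1, 0.36) -1.5707963267948966 [ 0.21 -0.22  0.08  0.   -1.87  1.36]
(0.45, -0.3, 0.36) 1.5707963267948966 [-0.22 -0.06  0.22  0.   -1.85 -1.35]
(0.45, -0.3, 0.36) -1.5707963267948966 [-0.22 -0.06  0.22  0.   -1.85  1.79]
```

```bash
python3 - <<'E'
from h import *
for f,p in [("w1",(.53,.29,.36)),("w2",(.55,-.2,.38))]:
    move_pose(p,R(-np.pi/2)); dwell(.3); snap(f)
print(observe()["clock"])
E
```

```text
4.2083
```

View pics/w1.png

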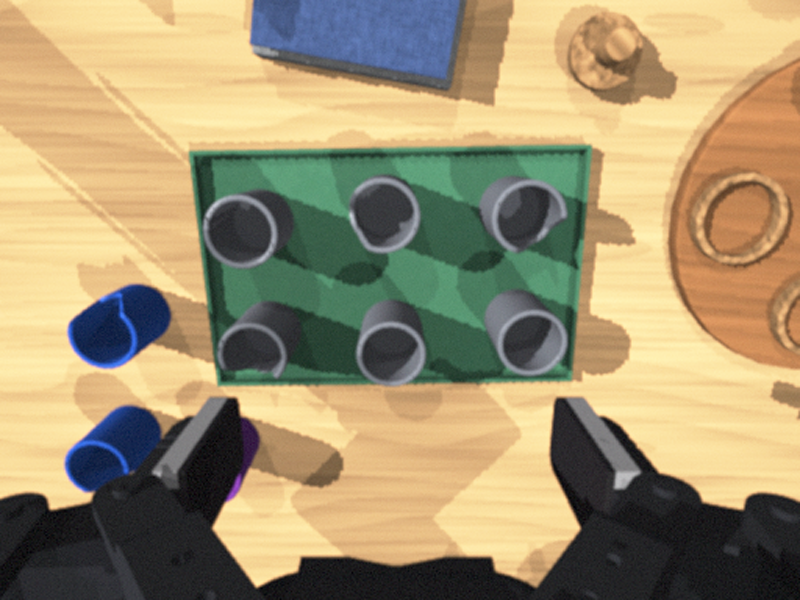

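View pics/w2.png

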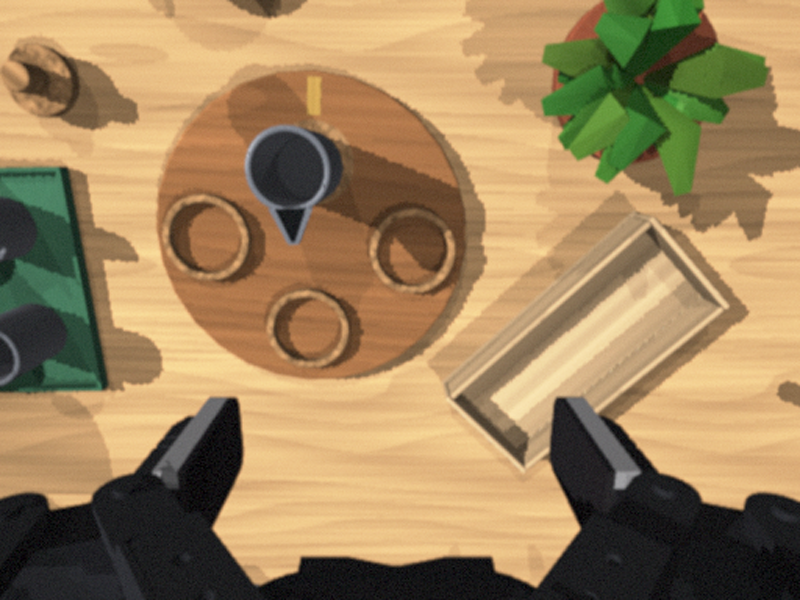

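w1 shows whole rims at A (241,231), E (391,352) and F (531,341). Chipped rims are B (385,214), C (525,213, break to the right) and D (253,350, break downward). w2 shows the board at about (312,224), rings at (206,236), (412,249) and (310,327), and the strip at (314,95). The jug's mouth is at (291,167) with its spout tip at (292,243). The crate's top corners are (450,393), (525,470), (727,305) and (645,215). I'll enlarge the chipped cups.

```bash
python3 - <<'E'
from h import *
c,im=load("w1")
o=[cv2.resize(im[int(v/1.5625)-30:int(v/1.5625)+30,int(u/1.5625)-30:int(u/1.5625)+30],(266,266),interpolation=cv2.INTER_CUBIC) for u,v in[(241,231),(385,214),(525,213),(253,350),(391,352),(531,341)]]
cv2.imwrite("pics/z1.png",np.clip(np.vstack([np.hstack(o[:3]),np.hstack(o[3:])]).astype(int)*1.3,0,255)[...,::-1].astype(np.uint8))
E
```

```text
(no output)
```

View pics/z1.png

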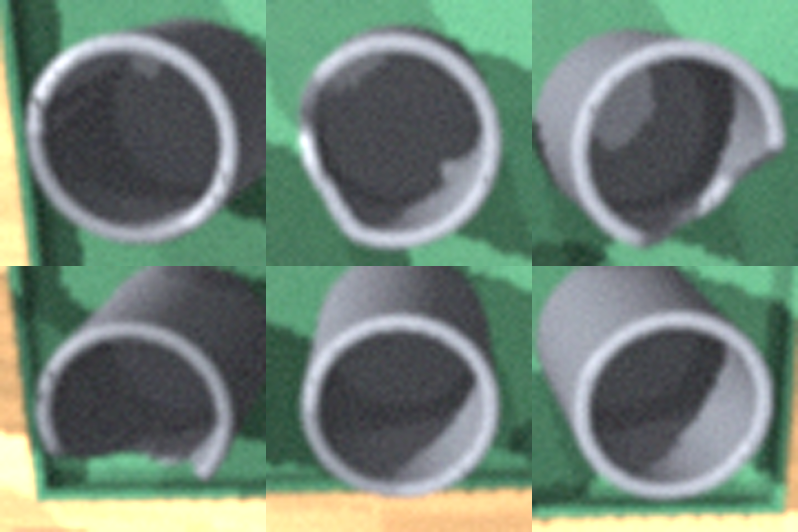

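Crops: B's break points image-left and slightly down, C's down-right, D's straight down; A, E and F are whole. Now the positions.

```bash
cat > m.py <<'E'
from h import *
c1,_=load("w1"); c2,_=load("w2")
rd=dict(A=(241,231,133,137),B=(385,214,130,138),C=(525,213,148,142),D=(253,350,136,156),E=(391,352,134,136),F=(531,341,141,138))
CUP={k:px2w(0,int(u/1.5625)-30+a/4.433,int(v/1.5625)-30+b/4.433,.079,c1) for k,(u,v,a,b) in rd.items()}
G=dict(B=np.radians(19),C=np.radians(-54),D=np.radians(82))
p2=lambda u,v,z:px2w(0,u/1.5625,v/1.5625,z,c2)
loc=np.array([(-5,98),(-5,-98),(-90,0),(128,0)])/1e3
W=np.array([p2(206,237,.03),p2(412.5,250,.03),p2(310.5,328,.03),p2(314,95.5,.018)])
a,b=loc-loc.mean(0),W-W.mean(0)
th=np.arctan2((a[:,0]*b[:,1]-a[:,1]*b[:,0]).sum(),(a*b).sum())
Rb=np.array([[np.cos(th),-np.sin(th)],[np.sin(th),np.cos(th)]]); bo=W.mean(0)-Rb@loc.mean(0)
b2w=lambda x,y:bo+Rb@np.array([x,y])
RING=[b2w(*l) for l in loc[:3]]; PAD=b2w(.07,0)
K=np.array([p2(*q,.045) for q in [(450,393),(525,470),(727,305),(645,215)]])
CR=K.mean(0); e=(K[3]-K[0])+(K[2]-K[1]); cy=np.arctan2(e[1],e[0])
JUG=p2(291,168,.118); SP=p2(292,243,.117)
E
python3 - <<'E'
from m import *
for k in CUP: print(k,CUP[k].round(4))
print("board",bo,np.degrees(th),"res mm",((np.array([b2w(*l) for l in loc])-W)*1e3).round(1).tolist())
print("pad",PAD,"rings",np.round(RING,4).tolist())
print("crate",CR,np.degrees(cy),[np.linalg.norm(K[i]-K[i-1]).round(4) for i in range(4)])
print("jug",JUG,SP,np.linalg.norm(SP-JUG))
print("lid",px2w(0,605/1.5625,48/1.5625,.02,c1),px2w(0,622/1.5625,41/1.5625,.052,c1),p2(14,76,.052))
E
```

```text
A [0.5406 0.4157]
B [0.5541 0.3006]
C [0.5532 0.1831]
D [0.4307 0.4144]
E [0.4359 0.2947]
F [0.4454 0.1732]
board [ 0.54418033 -0.11888054] -3.2498591291692627 res mm [[-0.7, 0.1], [0.3, -1.3], [-0.9, 1.3], [1.3, -0.1]]
pad [ 0.61406776 -0.12284886] rings [[0.5447, -0.0208], [0.5336, -0.2164], [0.4543, -0.1138]]
crate [ 0.43700298 -0.3813199 ] -44.4453877761467 [np.float64(0.245), np.float64(0.1197), np.float64(0.2534), np.float64(0.1228)]
jug [ 0.61081058 -0.12122818] [ 0.5544625  -0.11867418] 0.056405925712331204
lid [0.68531076 0.11597944] [0.68474092 0.11494624] [0.68208996 0.11613738]
```

```bash
cat > act.py <<'E'
from m import *
Z=.25
def check(rem):
    """go to first view pose; report shift (px) of the remaining cups against w1"""
    move_pose((.53,.29,.36),R(-np.pi/2)); dwell(.15)
    c,im=snap("chk"); ref=load("w1")[1]; bad={}
    for k in rem:
        u,v=map(int,w2px(c1,[*CUP[k],.079])); s,w=20,22
        t=ref[v-s:v+s,u-s:u+s]; y0,x0=max(v-s-w,0),max(u-s-w,0)
        r=cv2.matchTemplate(im[y0:v+s+w,x0:u+s+w],t,cv2.TM_CCOEFF_NORMED)
        _,sc,_,l=cv2.minMaxLoc(r); d=(x0+l[0]+s-u,y0+l[1]+s-v)
        if max(map(abs,d))>1 or sc<.75: bad[k]=(d,round(sc,2))
    return bad
def best(p,yaw):
    """of yaw and yaw+pi, the one needing less wrist turning"""
    q0=np.array(observe()["q"]); c=[]
    for y in (yaw,yaw+np.pi):
        q=inverse_kinematics(p,R(y))
        if q is not None: c.append((abs(np.array(q)-q0).max(),y))
    return R(min(c)[1])
def transfer(src,yaw1,dst,yaw2,h,zs,zd,drop=.001,force=40):
    """h: TCP above the object's underside; zs,zd: levels it stands on; flip: keep the same yaw family"""
    Ro=best([*src,Z],yaw1) if yaw1 is not None else R(-np.pi/2)
    move_pose([*src,max(zs+h+.09,.14)],Ro); line_to([*src,zs+h],v=.15); grab(force); w=observe()["grip_width"]
    line_to([*src,Z],v=.3)
    Rd=best([*dst,Z],yaw2) if yaw2 is not None else R(-np.pi/2)
    move_pose([*dst,Z],Rd); g=observe()
    line_to([*dst,zd+h+.03],v=.3); hit=line_to([*dst,zd+h+drop],v=.05,guard=12)
    z=observe()["tcp_pos"][2]-zd-h; gripper_open(); line_to([*dst,Z],v=.3)
    print("width",round(w,3),round(g["grip_width"],3),"gf",round(g["grasp_force"],1),"hit",hit,"z+",round(z,4),"t",round(observe()["clock"],1))
E
python3 - <<'E'
from act import *
print(check("ABCDEF"))
transfer(CUP["E"],None,RING[2],None,.03,.004,.018)
rem="ABCDF"; print(check(rem))
move_pose((.55,-.2,.38),R(-np.pi/2)); dwell(.2); snap("w3")
E
```

```text
{}
width 0.719 0.72 gf 43.8 hit True z+ 0.0016 t 13.2
{}
```

View pics/w3.png

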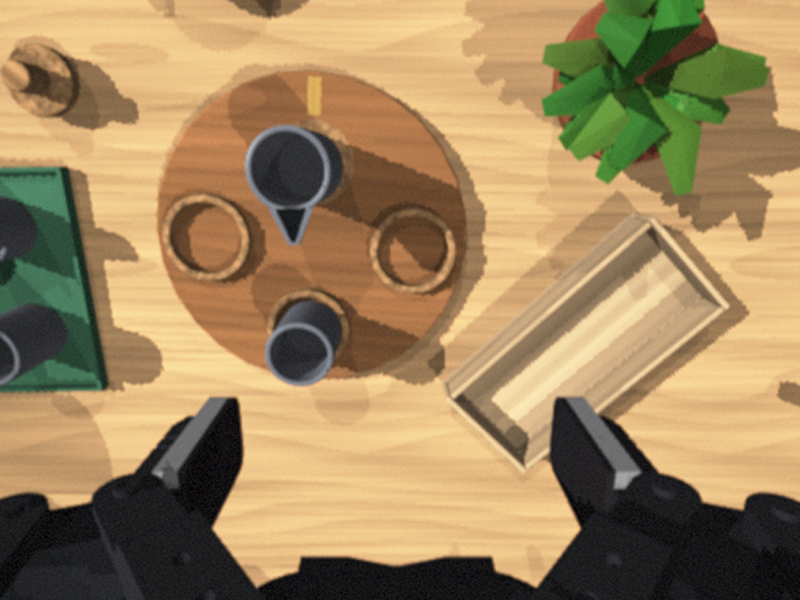

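The cup stands in ring2, with its rim at about (300,354) in w3. Next, the other two sound cups.

```bash
python3 - <<'E'
from act import *
print("rim in board mm",(Rb.T@(p2(300,354,.093)-RING[2])*1e3).round(1))
transfer(CUP["F"],None,RING[0],None,.03,.004,.018)
b=check("ABCD"); print(b)
if not b:
    transfer(CUP["A"],None,RING[1],None,.03,.004,.018)
    print(check("BCD"))
E
```

```text
rim in board mm [-1.6 -1.8]
width 0.715 0.719 gf 44.0 hit True z+ 0.0015 t 24.1
{}
width 0.718 0.715 gf 43.9 hit True z+ 0.0018 t 33.4
{}
```

```bash
python3 - <<'E'
from act import *
d=np.array([np.cos(cy),np.sin(cy)]); slot=[CR+s*.074*d for s in (1,0,-1)]
rem="BCD"
for k,s in zip("DCB",slot):
    transfer(CUP[k],G[k],s,cy+np.pi/2,.042,.004,.006,drop=.003)
    rem=rem.replace(k,"")
    if rem:
        b=check(rem); print(b)
        if b: break
move_pose((.55,-.2,.38),R(-np.pi/2)); dwell(.2); snap("w4")
E
```

```text
width 0.719 0.714 gf 43.8 hit False z+ 0.0028 t 44.0
{}
width 0.713 0.714 gf 43.9 hit False z+ 0.0028 t 54.5
{'B': ((-22, -17), 0.32)}
```

View pics/w4.png

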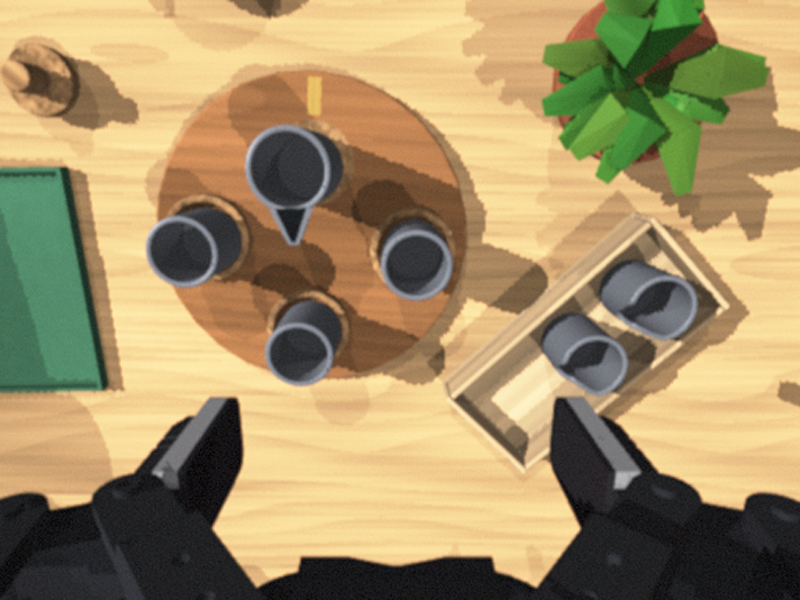

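All three sound cups stand in their rings and two chipped cups are in the crate. The third slot, at about (500,410), is still free. Cup B has been knocked aside, so I'll look at chk.png, enlarged.

```bash
python3 - <<'E'
from h import *
c,im=load("chk"); x=im[60:260,100:367]; cv2.imwrite("pics/z2.png",cv2.resize(x,None,fx=3,fy=3,interpolation=cv2.INTER_CUBIC)[...,::-1])
E
```

```text
(no output)
```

View pics/z2.png

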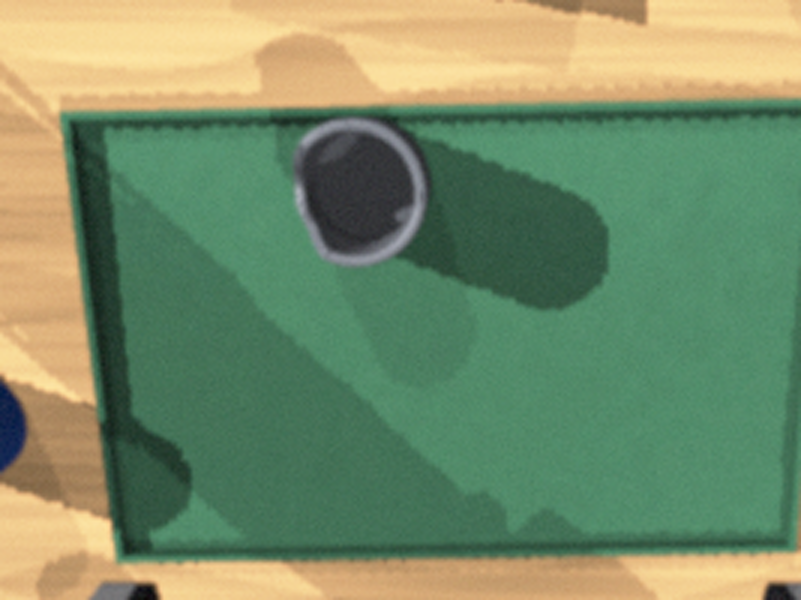

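Cup B still stands upright, at about (357,192) in the crop near the tray's far edge, with its break still to the left.

```bash
python3 - <<'E'
from act import *
c,_=load("chk"); p=px2w(0,100+357/3,60+192/3,.079,c); print(p)
d=np.array([np.cos(cy),np.sin(cy)])
transfer(p,np.radians(15),CR-.074*d,cy+np.pi/2,.042,.004,.006,drop=.003)
move_pose((.55,-.2,.38),R(-np.pi/2)); dwell(.2); snap("w5")
Jw=JUG; print([ (y,inverse_kinematics([*PAD,.1],R(y)) is not None) for y in np.radians(np.arange(-180,180,30))])
E
```

```text
[0.57084014 0.3318821 ]
width 0.712 0.714 gf 43.8 hit False z+ 0.0029 t 68.2
[(np.float64(-3.141592653589793), True), (np.float64(-2.6179938779914944), True), (np.float64(-2.0943951023931953), True), (np.float64(-1.5707963267948966), True), (np.float64(-1.0471975511965976), True), (np.float64(-0.5235987755982988), True), (np.float64(0.0), False), (np.float64(0.5235987755982988), True), (np.float64(1.0471975511965976), True), (np.float64(1.5707963267948966), True), (np.float64(2.0943951023931953), True), (np.float64(2.6179938779914944), True)]
```

View pics/w5.png

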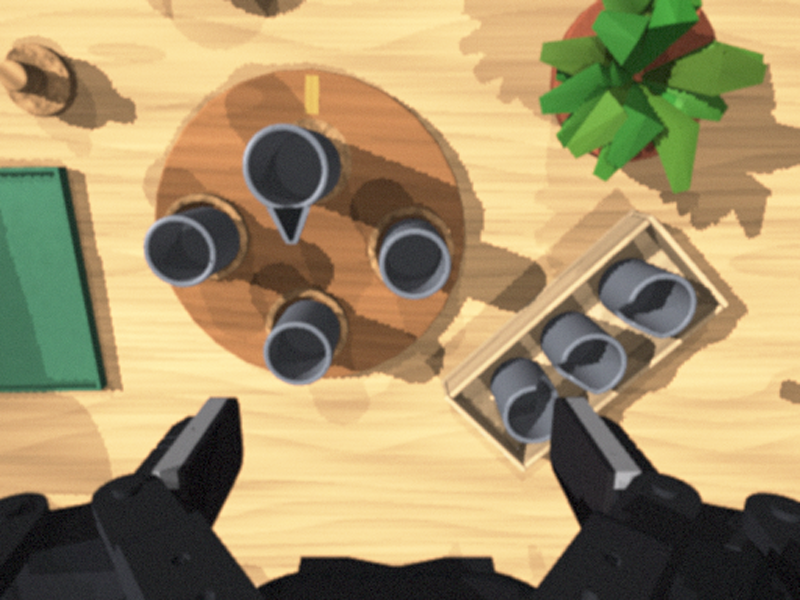

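All six cups are sorted: three in rings and three in the crate. The jug's mouth is at about (290,166), spout still pointing down-image. Next I'll turn the jug half round.

```bash
python3 - <<'E'
from act import *
js=np.arctan2(*(SP-JUG)[::-1]); y1=js-np.pi/2; turn=(th-js)%(2*np.pi); y1=(y1+np.pi)%(2*np.pi)-np.pi
if y1>0: y1-=np.pi
print(np.degrees([js,y1,turn]))
h=.018+.04
move_pose([*JUG,.22],R(y1)); line_to([*JUG,h],v=.12); grab(40); print(observe()["grip_width"])
line_to([*JUG,h+.08],v=.15)
move_pose([*PAD,h+.08],R(y1+turn)); print(np.round(observe()["q"],2))
line_to([*PAD,h+.02],v=.15); print(line_to([*PAD,h+.001],v=.04,guard=12),observe()["tcp_pos"][2]-h)
gripper_open(); line_to([*PAD,.25],v=.2)
move_pose((.55,-.2,.38),R(-np.pi/2)); dwell(.2); snap("w6")
move_pose((.55,.12,.32),R(-np.pi/2)); dwell(.2); snap("w7"); print(observe()["clock"])
a=[load(f)[1] for f in("w6","w7")]
cv2.imwrite("pics/z3.png",np.vstack([cv2.resize(x,(800,600),interpolation=cv2.INTER_CUBIC)[:300] for x in a])[...,::-1])
E
```

```text
[177.40481796 -92.59518204 179.34532291]
0.7690957092639961
[ 0.12  0.12 -0.   -0.   -1.45 -1.75]
True 0.0021365591749416962
82.425
```

View pics/z3.png

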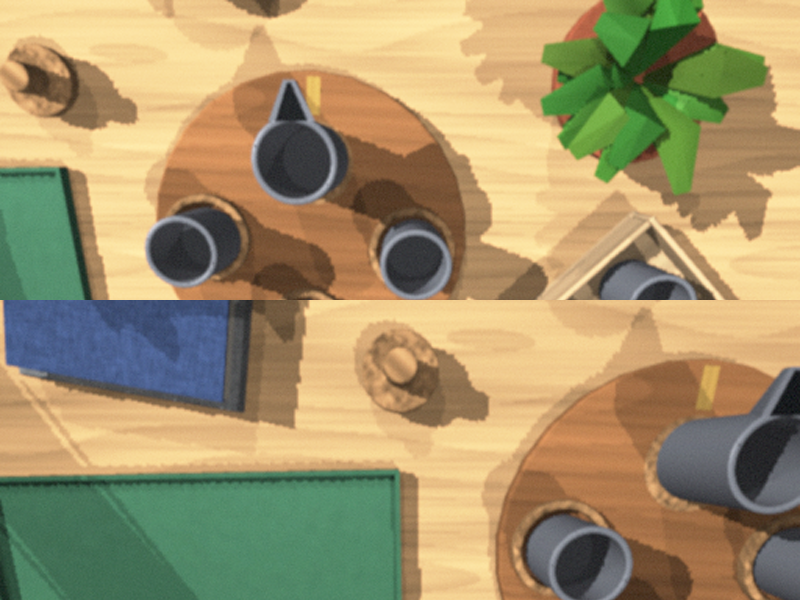

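w6: the jug's mouth is at (297,160) with its spout tip at (289,81), just beside the strip. w7: the lid's knob is at (401,64).

```bash
python3 - <<'E'
from act import *
c6,_=load("w6"); c7,_=load("w7"); q=lambda c,u,v,z:px2w(0,u/1.5625,v/1.5625,z,c)
j=q(c6,296.5,160.5,.118); s=q(c6,289,81,.117)
print("jug in board off pad mm",(Rb.T@(j-PAD)*1e3).round(1),"spout deg",np.degrees(np.arctan2(*(s-j)[::-1])-th),"len",np.linalg.norm(s-j),"tip-strip mm",(Rb.T@(s-b2w(.128,0))*1e3).round(1))
print("lid",q(c7,401,64,.053),q(c7,398,68,.022))
for y in (-90,-60,-120,90,60,180,0): print(y,[inverse_kinematics([.685,.116,z],R(np.radians(y))) is not None for z in (.03,.15)])
E
```

```text
jug in board off pad mm [ 2.2 -3.2] spout deg 5.980506335975579 len 0.05466725882235838 tip-strip mm [-1.4  2.5]
lid [0.68289353 0.1153407 ] [0.68464544 0.11735255]
-90 [True, True]
-60 [True, True]
-120 [True, True]
90 [True, True]
60 [True, True]
180 [True, True]
0 [True, True]
```

The jug is 4 mm off the pad's centre and its spout 6° off the strip's direction. Both are within limits, so I'll put the lid on.

```bash
python3 - <<'E'
from act import *
c6,_=load("w6"); j=px2w(0,296.5/1.5625,160.5/1.5625,.118,c6)
L=np.array([.6838,.1163]); h=.028; Ro=R(-np.pi/2)
move_pose([*L,.15],Ro); line_to([*L,h],v=.1,guard=10); print(observe()["tcp_pos"]); grab(30); print("w",observe()["grip_width"],observe()["grasp_force"])
line_to([*L,.25],v=.2); move_pose([*j,.25],Ro); print("w",observe()["grip_width"])
line_to([*j,.106+h+.025],v=.15); print(line_to([*j,.106+h+.001],v=.03,guard=5),observe()["tcp_pos"][2]-.106-h)
snap("w8"); gripper_open(); line_to([*j,.27],v=.15)
move_pose((.55,-.2,.38),R(-np.pi/2)); dwell(.2); snap("w9"); snap("s9","scene"); print(observe()["clock"])
x=load("w9")[1]; s=load("s9")[1]
cv2.imwrite("pics/z4.png",np.vstack([cv2.resize(x,(800,600),interpolation=cv2.INTER_CUBIC)[:300],cv2.resize(s[140:230,140:380],(800,300),interpolation=cv2.INTER_CUBIC)])[...,::-1])
E
```

```text
[0.68434868 0.11644906 0.02902906]
w 0.28150688834629667 29.617136120796204
w 0.28366140082381297
False 0.0012757830366549698
91.875
```

View pics/z4.png

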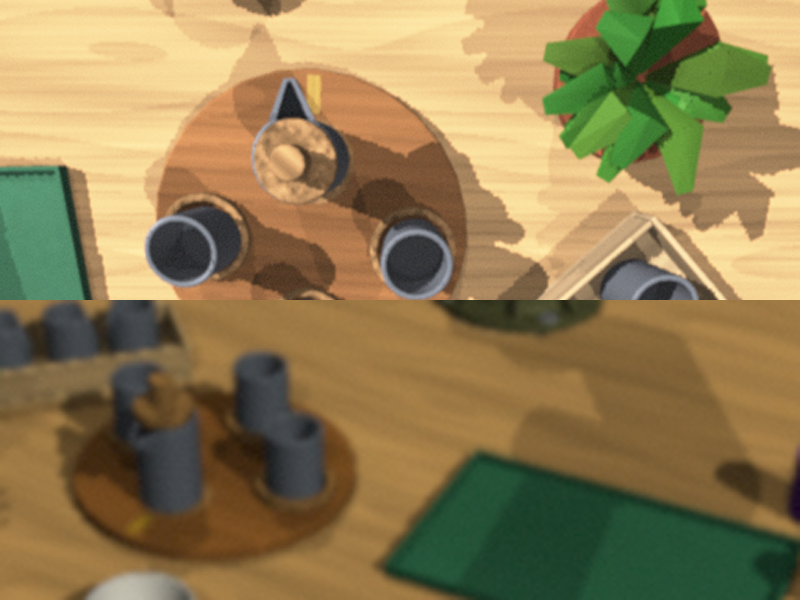

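The lid sits on the jug, disc at (295,160) in w9. The scene crop is stretched and could be hiding a tilt, so I'll zoom in.

```bash
python3 - <<'E'
from h import *
x=load("w9")[1]; s=load("s9")[1]
cv2.imwrite("pics/z5.png",np.hstack([cv2.resize(x[35:145,140:250],(400,400),interpolation=cv2.INTER_CUBIC),cv2.resize(s[150:210,160:220],(400,400),interpolation=cv2.INTER_CUBIC)])[...,::-1])
c,_=load("s9"); f=lambda p:tuple((np.array(w2px(c,p))-[160,150])*400/60+[400,0])
from m import b2w
j=b2w(.0722,-.0032)
for z in (.018,.118,.13,.16): print(z,np.round(f([*j,z])))
E
```

```text
0.018 [601. 324.]
0.118 [588. 159.]
0.13 [587. 138.]
0.16 [583.  86.]
```

View pics/z5.png

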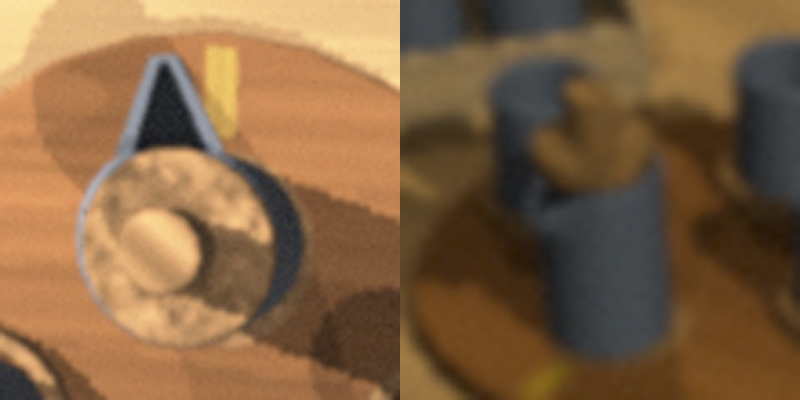

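The lid is level. Its knob top is at about (590,80), against a predicted (583,86) for fully home, and the spout points at the strip. Handing in.

```bash
python3 -c "
from plant import *
print(hand_in())"
```

```text
the job is handed in; nothing more can be done
None
```

I handed the job in: three sound cups in their rings, three chipped cups in the crate, jug on its pad with the spout about 6° off the strip (limit about 11°), and lid home by the camera images; no verdict came back.

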